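# Stand the topping spoons in their holders

### The arm

A 6-joint arm with a two-finger parallel gripper is mounted at the origin on the work surface. World frame = base frame: x ahead of the robot, y to its left, z up, the work surface at z = 0. Lengths are in m, angles in rad, forces in N, time in s.
With the tool pointing down it reaches from about 0.375 to 0.925 m from the base axis. Payload 5.7 kg.
Tool frame: the origin (TCP) lies midway between the tips of the shut fingers; the grasp point (between the pads) lies 19 mm behind it; z points along the fingers, x is the direction in which the jaws open and shut, and the axes are right-handed (so a half turn about z gives the same grasp; the last joint's range is limited). The gripper opens to 88 mm and grips with 3 to 60 N. Pads are 20 mm wide; open, the fingers measure 115 mm over their backs; the gripper's body (75 mm by 178 mm) begins 61 mm behind the grasp point.
Start: joints at [-1.325, 0.359, 1.51, -0, 1.272, -0.115], TCP at [0.212, -0.561, 0.223] pointing down, gripper open.
Joint ranges: [-2.97, 2.97], [-1.01, 2.36], [0.21, 2.38], [-0.96, 4.11], [0.2, 2.71], [-2.98, 2.98]. Speed limits (rad/s): [2.39, 2.39, 3.14, 3.14, 3.14, 3.14].

### API

Orientations are given as a unit quaternion [x, y, z, w].
In Python, from bench import move_ptp, servo_line, goto_joints, move_gripper, sleep, inverse_kinematics, capture, PlanningError, close_job, spot_in, silhouettes, current_clock, current_joint_pos, current_qvel, current_joint_torque, current_position, current_orientation, current_force, current_torque, current_finger_gap gives the robot as it stands. Calls block until the motion is done:
- move_ptp(position, orientation): joint-space move of the TCP to a pose.
- servo_line(position, orientation=None, rate=0.15, contact_N=None): straight line of the TCP; orientation=None keeps the orientation; rate is the mean speed in m/s. With contact_N (N) it stops when the force on the tool has changed by that much, and returns True; else False.
- goto_joints(angles): joint-space move.
- move_gripper(opening): finger opening in m; the grip force is fixed at half the most; returns when the fingers have stopped.
- sleep(seconds).
- inverse_kinematics(position, orientation): joint angles nearest the present ones, or None.
- capture(name): name is "side" or "top" or "wrist"; returns a dict with "image" (420x560x3 uint8, blue, green, red), "range_z" (420x560 float32, m along the optical axis (not along the pixel's ray), 0 where there is no reading), "intrinsics" (3x3 intrinsics, pixels), "R" (3x3) and "t" (3): a world point X has camera coordinates R X + t. Camera axes: x right, y down, z forward; pixel columns grow to the right and rows downward; lengths in m; the calibration is good to about 2 mm. A picture is of the moment at which its call begins.
A pose or a line that the arm cannot do raises PlanningError and nothing moves.
- close_job(): hands the job in, once; it reports no verdict.
Trained networks look in the newest picture that a camera, given by its name, has taken for a name from the list of things; names that differ only in an ending like _2 or _b are one class to them, and where a whole thing is asked for, a point or a joint stands for the part that bears it (a point fixed in the world has none). Each returns a list of dicts, best first, with "conf" (0 to 1); they miss things now and then, are a little off and sometimes report something else, mostly with a low value. They report only what shows in the picture. A call takes as long as a camera call. They do not tell look-alikes from the thing itself.
- spot_in(camera, query): "xy" ([column, row] in pixels, amid what is visible of it).
- silhouettes(camera, query): "region" (420x560 bool, what is visible of it) and "xy" ([column, row] in pixels, amid what is visible of it).
Readings, each from a call of its own:
- current_clock(): time.
- current_joint_pos(): joint angles.
- current_qvel(): joint speeds.
- current_joint_torque(): joint torques, N m.
- current_position(): TCP position.
- current_orientation(): TCP orientation.
- current_force(): force on the tool from outside, world axes, zero at the start.
- current_torque(): the same for the moment, N m.
- current_finger_gap(): finger opening in m.
Only numpy, scipy, OpenCV 4.12 (cv2) and the standard library are available. Lean on these libraries where they do the work, as an engineer would, in place of code of your own. Each camera call takes 0.05 s, during which the arm holds its last target.

### The job

Put each ceramic topping spoon from the spoon rest into the holder of its own colour, handle end down and head up. The floor inside each holder is set at an unknown height and the spoons are brittle: lower each one gently until its handle end is felt to stand on the floor, and only then let go; do not let it fall and do not ram it. Leave the bowl and the jar alone.

Things in the scene. Friction and masses are not known exactly. Their poses are not given: they have to be found in the camera images.
- white_spoon: white ceramic spoon, 204 mm long, about 140 g, loose, lying level on the rest's rails, hollow side up. Straight bar handle 16 mm wide, 14 mm thick; round dished head 40 mm across. Origin on the handle's underside, 85 mm from its free end (centre of mass within 10 mm of it). Own x runs towards the head: free end at x = -85 mm, bar ends at +83 mm, head centre at +99 mm; z up through the thickness (0 to 14 mm)
- brown_spoon: red-brown terracotta-coloured ceramic spoon, same shape and frame as the white one, lying beside it on the rest, 90 mm away; which is on which side varies. Both bars are clear of the rest from x = +26 mm on; gripped across the width at about x = +60 mm, the grip stays above the holder's rim at every floor height
- white_spoon_foot (a point): centre of the white spoon's free handle end (the end that goes down)
- brown_spoon_foot (a point): centre of the brown spoon's free handle end
- white_holder: white upright round holder, open at the top, fixed: 58 mm across outside, 50 mm inside, rim 135 mm above its origin; base flange 100 mm across, 5 mm thick. Origin at the centre of its underside on the worktop, z up. Inside, a flat stiff floor whose height is set anew each time and not measured: its surface lies between 15 and 55 mm above the origin
- brown_holder: red-brown terracotta-coloured holder, same shape and frame; its own hidden floor height differs. One holder stands left of the rest and one right; which is where varies
- rest: fixed spoon rest: wooden board 130 x 170 mm, 8 mm thick, with two steel rails across it, tops 40 mm above the worktop, at x = -55 and +18 mm in its frame, each 8 mm thick, 170 mm long along y. Origin on the worktop. The spoons lie on the rails roughly along its x axis, at y = +45 and -45 mm, turned by up to 0.1 rad, heads to +x (away from the robot)
- bowl: pink bowl, 100 mm across, 50 mm high, loose bystander; origin at the centre of its underside
- jar: amber glass jar with a metal cap, 60 mm across, 90 mm high, loose bystander; origin at the centre of its underside
Mind the look-alikes: they are no part of the job. Of the things that look like the white_holder, the smallest one is meant.

How it is judged:
By the outcome, as a careful person would: the job done as asked, in the order asked, and still so for the second after the job is handed in, with the robot touching nothing.
It also fails if it takes over 72 s, if anything falls off the work surface, if the arm or the gripper's body presses on something with over 40 N, if the wrist force passes 120 N, or if a joint passes its speed limit or range.

## Working session

There is one attempt and no reset: what is moved stays moved. The work goes in short steps, each a Python script; the robot and the scene stay as the last script left them, time stands still between calls to the robot, and variables do not carry over. Pictures are saved under pics/ and viewed, and the job is handed in when it is done.

```bash
ls; mkdir -p pics; python3 - <<'E'
from bench import *
import cv2,numpy as np,pickle
print(current_clock())
for n in ["side","top","wrist"]:
    c=capture(n); cv2.imwrite(f"pics/{n}0.png",c["image"]); pickle.dump(c,open(f"{n}0.pkl","wb"))
    print(n,np.round(c["R"],3).tolist(),c["t"],c["intrinsics"].tolist())
print(current_position(),current_orientation(),current_clock(),current_force())
E
```

```text
pics
0.0
side [[-0.886, -0.463, 0.001], [-0.352, 0.674, -0.65], [0.3, -0.576, -0.76]] [0.49169299 0.23996084 1.21429798] [[469.39780658199425, 0.0, 277.4780817365931], [0.0, 469.39780658199425, 210.0600155153486], [0.0, 0.0, 1.0]]
top [[-0.013, -1.0, -0.023], [-0.999, 0.014, -0.046], [0.047, 0.022, -0.999]] [0.00211913 0.55245365 1.2549086 ] [[432.9407964353108, 0.0, 273.5973849806914], [0.0, 432.9407964353108, 210.5201873330291], [0.0, 0.0, 1.0]]
wrist [[0.354, -0.935, -0.001], [-0.898, -0.34, 0.281], [-0.263, -0.099, -0.96]] [-0.59866624 -0.03363016  0.38880796] [[347.5197010561617, 0.0, 282.14977907079793], [0.0, 347.5197010561617, 210.31687817419382], [0.0, 0.0, 1.0]]
[ 0.21167029 -0.5608398   0.22200083] [ 8.22498292e-01 -5.68767125e-01 -5.37628726e-04 -4.77597996e-04] 0.15 [ 0.66611344  0.28903577 -0.25962446]
```

View pics/top0.png

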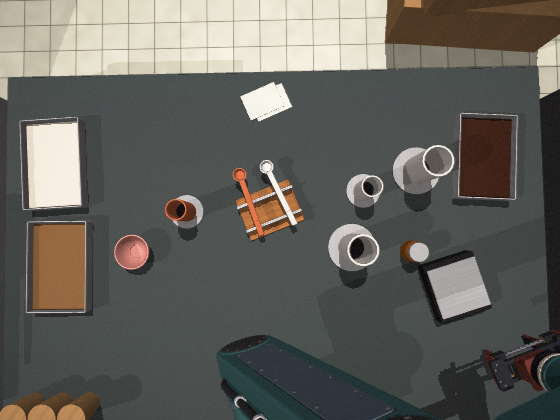

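View pics/side0.png

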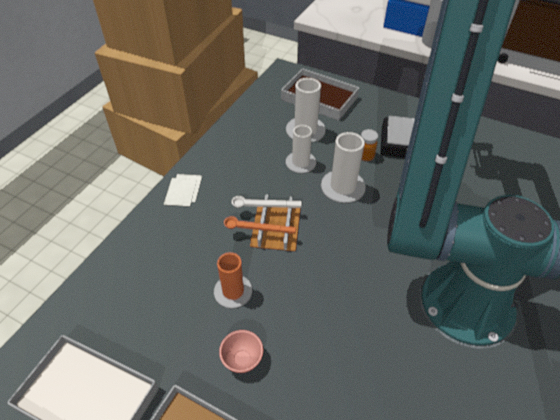

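```bash
cat > h.py <<'E'
import numpy as np,cv2,pickle
from bench import *
def cloud(c):
    K=c["intrinsics"];d=c["range_z"].astype(float);v,u=np.mgrid[0:d.shape[0],0:d.shape[1]]
    P=np.stack([(u-K[0,2])/K[0,0]*d,(v-K[1,2])/K[1,1]*d,d],-1)
    W=(P-c["t"])@c["R"]
    W[d<=0]=np.nan
    return W
def snap(n,tag):
    c=capture(n);cv2.imwrite(f"pics/{n}{tag}.png",c["image"]);pickle.dump(c,open(f"{n}{tag}.pkl","wb"));return c
E
python3 - <<'E'
from h import *
for cam in ["top","side"]:
    c=pickle.load(open(f"{cam}0.pkl","rb"));W=cloud(c)
    for q in ["white_spoon","brown_spoon","white_spoon_foot","brown_spoon_foot","white_holder","brown_holder","rest","bowl","jar"]:
        foot="foot" in q
        r=(spot_in if foot else silhouettes)(cam,q)
        for x in r[:5]:
            u,v=np.round(x["xy"]).astype(int)
            s=""
            if not foot:
                p=W[x["region"]];p=p[~np.isnan(p[:,0])]
                s=(len(p),np.round(np.percentile(p,[2,50,98],axis=0),3).tolist())
                if x["conf"]>.3: np.save(f"m_{cam}_{q}_{u}_{v}.npy",x["region"])
            print(cam,q,round(x["conf"],2),(u,v),np.round(W[v,u],3),s)
print(current_clock())
E
ls *.npy
```

```text
top white_spoon 0.74 (np.int64(277), np.int64(187)) [ 0.618 -0.017  0.05 ] (500, [[0.517, -0.064, -0.001], [0.618, -0.014, 0.051], [0.693, 0.028, 0.057]])
top brown_spoon 0.85 (np.int64(248), np.int64(194)) [0.598 0.065 0.056] (454, [[0.49, 0.03, 0.039], [0.596, 0.069, 0.051], [0.671, 0.106, 0.057]])
top brown_spoon 0.65 (np.int64(360), np.int64(190)) [ 0.6   -0.241  0.111] (964, [[0.565, -0.304, -0.001], [0.606, -0.264, 0.032], [0.653, -0.225, 0.135]])
top brown_spoon 0.61 (np.int64(275), np.int64(186)) [ 0.62  -0.011  0.054] (522, [[0.516, -0.066, -0.003], [0.624, -0.011, 0.051], [0.696, 0.028, 0.057]])
top white_spoon_foot 0.62 (np.int64(277), np.int64(189)) [ 0.612 -0.017  0.052] 
top white_spoon_foot 0.57 (np.int64(248), np.int64(197)) [0.59  0.066 0.051] 
top brown_spoon_foot 0.62 (np.int64(247), np.int64(198)) [0.587 0.069 0.054] 
top brown_spoon_foot 0.46 (np.int64(187), np.int64(211)) [0.55  0.226 0.115] 
top white_holder 0.97 (np.int64(422), np.int64(169)) [ 0.646 -0.391  0.167] (2212, [[0.604, -0.469, -0.0], [0.662, -0.411, 0.06], [0.727, -0.363, 0.186]])
top white_holder 
[... 2590 characters left out ...]
.423 -0.385  0.064] (339, [[0.405, -0.418, 0.009], [0.422, -0.383, 0.068], [0.45, -0.37, 0.093]])
1.05
m_side_bowl_242_349.npy
m_side_bowl_265_206.npy
m_side_brown_holder_233_284.npy
m_side_brown_spoon_256_226.npy
m_side_jar_369_145.npy
m_side_rest_260_206.npy
m_side_rest_279_226.npy
m_side_white_holder_301_152.npy
m_side_white_holder_305_112.npy
m_side_white_holder_348_172.npy
m_side_white_spoon_260_205.npy
m_top_bowl_133_250.npy
m_top_brown_holder_132_250.npy
m_top_brown_holder_186_209.npy
m_top_brown_spoon_248_194.npy
m_top_brown_spoon_275_186.npy
m_top_brown_spoon_360_190.npy
m_top_jar_413_251.npy
m_top_white_holder_353_246.npy
m_top_white_holder_422_169.npy
m_top_white_spoon_277_187.npy
```

```bash
python3 -c "
import cv2
a=cv2.imread('pics/top0.png')[130:290,140:460];cv2.imwrite('pics/topc.png',cv2.resize(a,None,fx=2.5,fy=2.5,interpolation=cv2.INTER_CUBIC))"
```

```text
(no output)
```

View pics/topc.png

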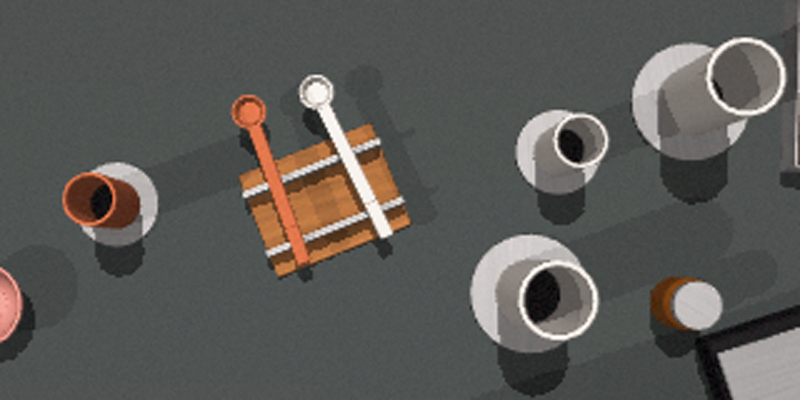

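Picture: brown spoon with its head at top-view pixel (239,174), white spoon head at (266,166). Brown holder is on the left (182,210). The white holders are the small one (370,187, rim 135 mm, so the one meant) and two larger ones (rim about 187 mm). Next I fit precise poses.

```bash
python3 - <<'E'
from h import *
from scipy.optimize import least_squares
C={k:pickle.load(open(f"{k}0.pkl","rb")) for k in("top","side")}
def circ(p):
    f=least_squares(lambda q:np.hypot(p[:,0]-q[0],p[:,1]-q[1])-q[2],[*p.mean(0),.03],loss="soft_l1",f_scale=.002);return np.round(f.x,4)
for cam,c in C.items():
    W=cloud(c);print(cam)
    for n,xy in dict(white=(.605,-.255),brown=(.553,.25)).items():
        dd=np.hypot(W[...,0]-xy[0],W[...,1]-xy[1])<.075
        p=W[dd&(W[...,2]>.131)&(W[...,2]<.14)];print(n,"rim",len(p),circ(p[:,:2]),p[:,2].max())
        p=W[dd&(W[...,2]>.003)&(W[...,2]<.008)];print(n,"flange",len(p),p[:,:2].min(0),p[:,:2].max(0),np.round((p[:,:2].min(0)+p[:,:2].max(0))/2,4))
    for n,x0,x1 in (("white",(.50,-.066),(.69,.02)),("brown",(.485,.03),(.67,.10))):
        x0=np.array(x0);x1=np.array(x1)
        d=(x1-x0)/np.linalg.norm(x1-x0);nn=np.array([-d[1],d[0]])
        sel=(W[...,2]>.045)&(W[...,2]<.062)
        P=W[sel]; r=P[:,:2]-x0; s=r@d;o=r@nn
        P=P[(abs(o)<.035)&(s>-.04)&(s<.26)]
        top=P[:,2]>.0
        # line fit to bar
        for it in range(5):
            r=P[:,:2]-x0;s=r@d;o=r@nn
            smin,smax=np.percentile(s,[1,99])
            b=(s<smax-.055)&(abs(o)<.014)&(P[:,2]>.050)
            m=np.polyfit(s[b],o[b],1)
            x0=x0+nn*m[1];a=np.arctan(m[0]);d=d*np.cos(a)+nn*np.sin(a);nn=np.array([-d[1],d[0]])
        r=P[:,:2]-x0;s=r@d;o=r@nn
        k=abs(o)<.024
        print(n,"yaw",np.arctan2(d[1],d[0]),"foot",x0+d*s[k].min(),"len",s[k].max()-s[k].min(),"z",np.median(P[b,2]),"o",np.percentile(o[b],[2,98]))
        e=s[k].max();print("  tip",x0+d*e,"origin from tip",x0+d*(e-.119),"from foot",x0+d*(s[k].min()+.085), "headcentre o",np.median(o[k&(s>e-.04)]))
E
```

```text
top
white rim 69 [ 0.6081 -0.2687  0.0268] 0.1383539113907396
white flange 225 [ 0.53305157 -0.32746788] [ 0.65990059 -0.18651995] [ 0.5965 -0.257 ]
brown rim 88 [0.5543 0.2533 0.0268] 0.13959326054713106
brown flange 273 [0.48418347 0.17973016] [0.62020854 0.32298712] [0.5522 0.2514]
white yaw 0.4436902177610942 foot [ 0.51075937 -0.06496762] len 0.20260964125420866 z 0.0524727970665216 o [-0.00767277  0.0074501 ]
  tip [0.69375107 0.02200769] origin from tip [ 0.5862734  -0.02907607] from foot [ 0.58752913 -0.02847922] headcentre o -0.001044388062949984
brown yaw 0.33679688415657205 foot [0.48257651 0.02989826] len 0.20243939327182908 z 0.05281371810225488 o [-0.00747287  0.00720121]
  tip [0.67364246 0.09679752] origin from tip [0.56132812 0.05747211] from foot [0.56280104 0.05798784] headcentre o 0.0015926937499433486
side
white rim 70 [ 0.609  -0.2686  0.0266] 0.1378269154433214
white flange 235 [ 0.53332381 -0.32659703] [ 0.6713488  -0.18240594] [ 0.6023 -0.2545]
brown rim 125 [0.555  0.2536 0.027 ] 0.13809111656913103
brown flange 461 [0.4802574  0.17521901] [0.62272336 0.31824355] [0.5515 0.2467]
white yaw 0.4413840806225411 foot [ 0.51115864 -0.06463623] len 0.20191828083543156 z 0.05347442637950971 o [-0.00926939  0.0083904 ]
  tip [0.69372532 0.02162151] origin from tip [ 0.58613013 -0.02921426] from foot [ 0.58801234 -0.02832497] headcentre o -0.007177852618105466
brown yaw 0.342197106396604 foot [0.48373683 0.03005751] len 0.20233615072818859 z 0.05355824797644528 o [-0.00826255  0.00888492]
  tip [0.67434147 0.09795294] origin from tip [0.56224113 0.05802159] from foot [0.56380851 0.0585799 ] headcentre o -0.006272893338467055
```

```bash
cat >> h.py <<'E'
from scipy.spatial.transform import Rotation as Ro
H=dict(white=np.array([.6085,-.2687]),brown=np.array([.5546,.2535]))
S=dict(white=(np.array([.5868,-.0289]),.4427),brown=(np.array([.5623,.0580]),.339))
# spoon-frame tool: grasp point at (gx,0,.007), tool z = (-sin a,0,-cos a), tool x = s*spoon y
def tool_in_spoon(a,s):
    z=np.array([-np.sin(a),0,-np.cos(a)]);x=np.array([0,s,0.]);y=np.cross(z,x)
    return np.column_stack([x,y,z])
def pose(Rs,ps,a,s,gx=.06,up=0.):
    """Rs,ps spoon pose -> TCP pos, quat"""
    R=Rs@tool_in_spoon(a,s)
    return ps+Rs@np.array([gx,0,.007])+.019*R[:,2],Ro.from_matrix(R).as_quat()
def pick(n,a,s,up=0):
    o,y=S[n];return pose(Ro.from_euler("z",y).as_matrix(),np.array([*o,.040+up]),a,s)
def place(n,a,s,psi,footz,off=(0,0)):
    # spoon x up, spoon -z along horizontal (cos psi, sin psi)
    x=np.array([0,0,1.]);z=-np.array([np.cos(psi),np.sin(psi),0]);y=np.cross(z,x)
    Rs=np.column_stack([x,y,z])
    foot=np.array([H[n][0]+off[0],H[n][1]+off[1],footz])
    return pose(Rs,foot-Rs@np.array([-.085,0,.007]),a,s)
E
python3 - <<'E'
from h import *
for n,psis in(("white",np.radians([-110,-95,-85,-75,-65,-55,-24])),("brown",np.radians([-30,0,15,25,40,60]))):
  for a in np.radians([0,10,20,30]):
    for s in (1,-1):
        q=inverse_kinematics(*pick(n,a,s))
        qs=None if q is None else np.round(q,2).tolist()
        print(n,round(np.degrees(a)),s,"PICK",qs)
        if q is None: continue
        for psi in psis:
            r=[inverse_kinematics(*place(n,a,s,psi,z)) for z in(.015,.08,.16)]
            print("    ",round(np.degrees(psi)),[None if x is None else np.round(x,2).tolist() for x in (r[0],r[2])])
print(current_clock())
E
```

```text
white 0 1 PICK [-0.11, 0.63, 1.59, -0.0, 0.92, -2.13]
     -110 [None, None]
     -95 [None, None]
     -85 [None, None]
     -75 [None, None]
     -65 [None, None]
     -55 [[-0.1, 1.01, 2.15, 4.0, 1.59, 1.59], [-0.1, 0.65, 2.18, 4.02, 1.37, 1.33]]
     -24 [[-0.64, 1.13, 2.37, 2.9, 1.92, 1.49], None]
white 0 -1 PICK [-0.11, 0.63, 1.59, -0.0, 0.92, 1.02]
     -110 [None, None]
     -95 [None, None]
     -85 [None, None]
     -75 [None, None]
     -65 [None, None]
     -55 [[-0.1, 1.01, 2.15, 4.0, 1.59, -1.55], [-0.1, 0.65, 2.18, 4.02, 1.37, -1.81]]
     -24 [[-0.64, 1.13, 2.37, 2.9, 1.92, -1.65], None]
white 10 1 PICK [-0.06, 0.7, 1.45, -0.09, 1.15, -2.03]
     -110 [None, None]
     -95 [None, None]
     -85 [None, None]
     -75 [None, None]
     -65 [None, None]
     -55 [[-0.11, 0.86, 2.17, 4.01, 1.32, 1.49], None]
     -24 [None, [-0.64, 0.46, 2.36, 2.9, 1.08, 1.65]]
white 10 -1 PICK [-0.06, 0.7, 1.45, -0.09, 1.15, 1.11]
     -110 [None, None]
     -95 [None, None]
     -85 [None, None]
     -75 [None, None]
     -65 [None, None]
     -55 [[-0.11, 0.86, 2.17, 4.01, 1.32, -1.66]
[... 3348 characters left out ...]
e]
     15 [None, [0.37, 0.12, 2.24, 3.49, 0.28, 1.29]]
     25 [None, [0.19, 0.11, 2.26, 2.43, 0.33, 2.13]]
     40 [[-0.05, 0.55, 2.36, 2.27, 0.88, 1.78], [-0.05, 0.14, 2.22, 1.73, 0.64, 2.51]]
     60 [[-0.22, 0.56, 2.18, 1.62, 0.97, 2.04], [-0.22, 0.24, 2.06, 1.34, 1.02, 2.56]]
brown 30 -1 PICK [0.09, 0.87, 1.18, -0.12, 1.6, 1.35]
     -30 [None, None]
     0 [[0.61, 0.55, 2.29, 3.9, 0.81, -1.82], None]
     15 [None, [0.37, 0.12, 2.24, 3.49, 0.28, -1.85]]
     25 [None, [0.19, 0.11, 2.26, 2.43, 0.33, -1.01]]
     40 [[-0.05, 0.55, 2.36, 2.27, 0.88, -1.36], [-0.05, 0.14, 2.22, 1.73, 0.64, -0.63]]
     60 [[-0.22, 0.56, 2.18, 1.62, 0.97, -1.1], [-0.22, 0.24, 2.06, 1.34, 1.02, -0.59]]
1.05
```

```bash
python3 - <<'E'
from h import *
from scipy.optimize import least_squares
W=cloud(pickle.load(open("top0.pkl","rb")))
for xy in((.444,-.225),(.665,-.425),(.43,-.39)):
    dd=np.hypot(W[...,0]-xy[0],W[...,1]-xy[1])<.09
    lo=.18 if xy[0]!=.43 else .085
    p=W[dd&(W[...,2]>lo)&(W[...,2]<lo+.013)][:,:2]
    print(xy,np.round(least_squares(lambda q:np.hypot(p[:,0]-q[0],p[:,1]-q[1])-q[2],[*p.mean(0),.03],loss="soft_l1",f_scale=.002).x,4))
for n in("white","brown"):
  for a in np.radians([0,10,20,30]):
    print(n,round(np.degrees(a)))
    for psi in np.arange(-180,180,12):
        r=[inverse_kinematics(*place(n,a,1,np.radians(psi),z)) for z in(.015,.155)]
        if all(x is not None for x in r): print("    ",psi,[None if x is None else np.round(x,2).tolist() for x in r])
E
```

```text
(0.444, -0.225) [ 0.443  -0.2313  0.0371]
(0.665, -0.425) [ 0.6649 -0.4248  0.0372]
(0.43, -0.39) [ 0.4312 -0.4009  0.0188]
white 0
     -48 [[-0.19, 1.04, 2.23, 3.8, 1.67, 1.65], [-0.19, 0.66, 2.26, 3.8, 1.4, 1.44]]
     -36 [[-0.39, 1.1, 2.33, 3.39, 1.85, 1.64], [-0.39, 0.68, 2.37, 3.38, 1.48, 1.55]]
     -12 [[-0.87, 1.1, 2.33, 2.46, 1.8, 1.39], [-0.87, 0.68, 2.37, 2.48, 1.5, 1.63]]
     0 [[-1.02, 1.04, 2.23, 2.12, 1.64, 1.45], [-1.02, 0.66, 2.27, 2.11, 1.46, 1.75]]
     12 [[-1.1, 1.0, 2.1, 1.84, 1.56, 1.62], [-1.1, 0.67, 2.12, 1.82, 1.48, 1.91]]
     24 [[-1.12, 0.98, 1.94, 1.6, 1.56, 1.8], [-1.12, 0.7, 1.96, 1.6, 1.56, 2.06]]
     36 [[-1.11, 0.99, 1.76, 1.41, 1.63, 1.96], [-1.11, 0.74, 1.78, 1.43, 1.67, 2.18]]
     48 [[-1.08, 1.01, 1.58, 1.27, 1.75, 2.09], [-1.08, 0.79, 1.6, 1.31, 1.8, 2.28]]
     60 [[-1.03, 1.06, 1.4, 1.16, 1.88, 2.19], [-1.03, 0.86, 1.42, 1.22, 1.95, 2.37]]
     72 [[-0.98, 1.11, 1.22, 1.08, 2.04, 2.27], [-0.98, 0.92, 1.24, 1.16, 2.11, 2.44]]
     84 [[-0.92, 1.17, 1.03, 1.02, 2.2, 2.33], [-0.92, 1.0, 1.05, 1.12, 2.27, 2.5]]
     96 [[-0.85, 1.23, 0.85, 0
[... 10393 characters left out ...]
19, 1.2, 2.53]]
     84 [[-0.24, 0.63, 1.89, 1.15, 1.23, 2.23], [-0.24, 0.4, 1.81, 1.07, 1.37, 2.52]]
     96 [[-0.22, 0.68, 1.74, 0.99, 1.37, 2.26], [-0.22, 0.48, 1.66, 0.97, 1.53, 2.5]]
     108 [[-0.17, 0.74, 1.59, 0.87, 1.53, 2.27], [-0.17, 0.55, 1.51, 0.88, 1.69, 2.47]]
     120 [[-0.12, 0.79, 1.44, 0.77, 1.68, 2.26], [-0.12, 0.63, 1.37, 0.8, 1.85, 2.43]]
     132 [[-0.06, 0.85, 1.3, 0.68, 1.82, 2.22], [-0.06, 0.7, 1.22, 0.73, 1.99, 2.38]]
     144 [[0.0, 0.9, 1.16, 0.58, 1.96, 2.17], [0.0, 0.76, 1.09, 0.65, 2.14, 2.3]]
     156 [[0.07, 0.95, 1.04, 0.48, 2.09, 2.08], [0.07, 0.82, 0.96, 0.56, 2.27, 2.21]]
     168 [[0.14, 1.0, 0.93, 0.37, 2.2, 1.97], [0.14, 0.87, 0.85, 0.44, 2.39, 2.08]]
```

```bash
cat > pickit.py <<'E'
import sys
from h import *
n=sys.argv[1]; a=np.radians(20); s=int(sys.argv[2])
p,q=pick(n,a,s,.25)
print([np.round(inverse_kinematics(*pick(n,a,s,u)),2).tolist() for u in(.25,0)])
move_gripper(.062)
move_ptp(p,q); 
snap("wrist","_pre_"+n)
servo_line(pick(n,a,s,.03)[0],q,rate=.2)
hit=servo_line(pick(n,a,s,0)[0],q,rate=.05,contact_N=4)
print("hit",hit,current_position(),pick(n,a,s,0)[0])
if not hit:
    move_gripper(0.0); print("gap",current_finger_gap(),current_force())
    servo_line(pick(n,a,s,.05)[0],q,rate=.08)
    print("gap",current_finger_gap(),current_force(),current_torque())
    snap("side","_lift_"+n);snap("top","_lift_"+n)
print(current_clock())
E
python3 pickit.py white -1
```

```text
[[-0.03, 0.57, 1.08, -0.16, 1.81, 1.09], [-0.03, 0.78, 1.31, -0.16, 1.37, 1.16]]
hit False [ 0.63515805 -0.00598994  0.02904964] [ 0.63514397 -0.00598094  0.02914584]
gap 0.01541469733435224 [0.57526428 0.25740014 0.45815818]
gap 0.015659212716286234 [-1.05591559  0.89994376 -1.32263585] [ 0.1392085  -0.30259496 -0.00338003]
7.8583
```

View pics/side_lift_white.png

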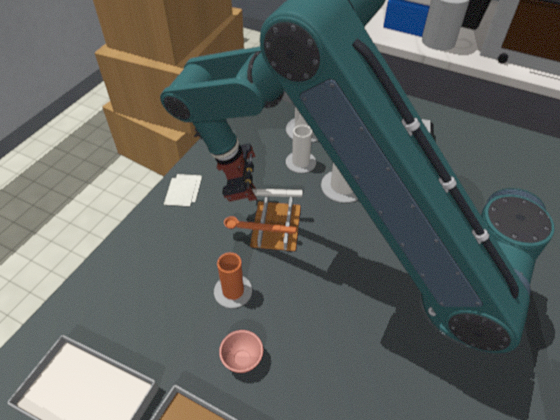

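The white spoon (side view, pixels 265–300, 190) is lifted in the jaws and still level. Next: up, turn upright above the small white holder, and look.

```bash
cat > carry.py <<'E'
import sys
from h import *
n=sys.argv[1]; a=np.radians(20); s=int(sys.argv[2]); psi=np.radians(float(sys.argv[3]))
q0=pick(n,a,s,.25)
servo_line(*q0,rate=.2)
P,Q=place(n,a,s,psi,.25)
j=inverse_kinematics(P,Q);print(None if j is None else np.round(j,2), np.round(current_joint_pos(),2))
move_ptp(P,Q)
P,Q=place(n,a,s,psi,.155)
servo_line(P,Q,rate=.12)
print(current_finger_gap(),current_position(),P,current_force())
for c in("side","top","wrist"): snap(c,"_pl_"+n)
print(current_clock())
E
python3 carry.py white -1 -156
```

```text
None [-0.03  0.57  1.08 -0.16  1.81  1.09]Traceback (most recent call last):
  File "carry.py", line 8, in <module>
    move_ptp(P,Q)
    ~~~~~~~~^^^^^
bench.PlanningError: the arm cannot take that pose within its joint ranges
```

```bash
python3 - <<'E'
from h import *
a=np.radians(20)
for n in("white","brown"):
  for psi in list(range(-180,-70,12))+[36,48,60]:
    print(n,psi,[None if (x:=inverse_kinematics(*place(n,a,-1,np.radians(psi),z))) is None else np.round(x,2).tolist() for z in(.25,.2,.155,.015)])
E
```

```text
white -180 [None, None, [-0.35, 1.12, 0.45, -0.76, 2.66, -2.39], [-0.35, 1.23, 0.51, -0.58, 2.52, -2.18]]
white -168 [None, [-0.28, 1.03, 0.53, -0.92, 2.55, -2.58], [-0.28, 1.06, 0.57, -0.84, 2.51, -2.48], [-0.28, 1.18, 0.63, -0.69, 2.38, -2.29]]
white -156 [None, [-0.21, 0.97, 0.68, -0.95, 2.39, -2.61], [-0.21, 1.0, 0.72, -0.89, 2.35, -2.53], [-0.21, 1.13, 0.77, -0.78, 2.22, -2.35]]
white -144 [None, None, [-0.16, 0.93, 0.88, -0.94, 2.17, -2.56], [-0.16, 1.06, 0.93, -0.85, 2.06, -2.39]]
white -132 [None, None, None, [-0.1, 1.0, 1.09, -0.92, 1.89, -2.4]]
white -120 [None, None, None, None]
white -108 [None, None, None, None]
white -96 [None, None, None, None]
white -84 [None, None, None, None]
white -72 [None, None, None, None]
white 36 [[-1.07, 0.41, 1.66, 1.2, 1.51, -0.52], [-1.07, 0.48, 1.71, 1.21, 1.47, -0.62], [-1.07, 0.54, 1.74, 1.22, 1.44, -0.71], [-1.07, 0.77, 1.79, 1.27, 1.35, -0.97]]
white 48 [[-1.05, 0.5, 1.5, 1.12, 1.69, -0.51], [-1.05, 0.56, 1.54, 1.11, 1.65, -0.6], [-1.05, 0.62, 1.57, 1.11, 1.61, -0.68], [-1.05, 0.81, 1.62, 1.11, 1.5, -0.9]]
white 60 [[-1.01, 0.59, 1.33
[... 1149 characters left out ...]
1, 2.18, -2.52], [0.7, 0.85, 1.05, -0.87, 2.13, -2.45], [0.7, 1.0, 1.1, -0.8, 2.0, -2.29]]
brown -84 [None, None, [0.76, 0.78, 1.2, -0.94, 1.97, -2.48], [0.76, 0.94, 1.24, -0.88, 1.85, -2.31]]
brown -72 [None, None, None, None]
brown 36 [[-0.06, 0.01, 2.23, 1.88, 0.67, -0.66], [-0.06, 0.13, 2.31, 2.08, 0.75, -0.93], [-0.06, 0.26, 2.36, 2.23, 0.85, -1.14], None]
brown 48 [[-0.21, 0.08, 2.16, 1.6, 0.95, -0.58], [-0.21, 0.19, 2.22, 1.72, 0.97, -0.79], [-0.21, 0.3, 2.27, 1.83, 1.0, -0.99], [-0.21, 0.73, 2.36, 2.07, 1.19, -1.52]]
brown 60 [[-0.29, 0.17, 2.05, 1.42, 1.18, -0.57], [-0.29, 0.26, 2.11, 1.48, 1.16, -0.73], [-0.29, 0.36, 2.15, 1.54, 1.15, -0.89], [-0.29, 0.71, 2.22, 1.72, 1.18, -1.34]]
```

```bash
cat > fitfk.py <<'E'
from h import *
from scipy.optimize import least_squares
a=np.radians(20);D=[]
for n in("white","brown"):
  for psi in range(-180,180,24):
    for z in(.155,.015):
      pq=place(n,a,-1,np.radians(psi),z);x=inverse_kinematics(*pq)
      if x is not None:D.append((np.array(x),*pq))
  for u in(0,.25):
    pq=pick(n,a,-1,u);x=inverse_kinematics(*pq);D.append((np.array(x),*pq))
Q=np.array([d[0] for d in D]);P=np.array([d[1] for d in D]);q=Ro.from_quat([d[2] for d in D])
E=lambda ax,v:Ro.from_euler(ax,v)
def chain(k,Q):
    n=len(Q);e=lambda *v:np.tile(v,(n,1))
    R1=E("z",Q[:,0]);R2=R1*E("y",Q[:,1]);R3=R2*E("y",Q[:,2]);R4=R3*E("z",Q[:,3]);R5=R4*E("y",Q[:,4]);R6=R5*E("z",Q[:,5])
    sh=R1.apply(e(k[0],0,k[1]));el=sh+R2.apply(e(k[2],0,k[3]));wr=el+R3.apply(e(k[4],0,k[5]))
    return wr+R5.apply(e(k[6],0,k[7])),R6,sh,el,wr
if __name__=="__main__":
    f=least_squares(lambda k:(chain(k,Q)[0]-P).ravel(),[0,.3,0,.4,0,.4,0,.2]);print(np.round(f.x,4),abs(f.fun).max())
    R6=chain(f.x,Q)[1];print([np.round((R6[i].inv()*q[i]).as_matrix(),3).tolist() for i in(0,5)])
    np.save("k.npy",f.x)
E
python3 fitfk.py
```

```text
[-0.0416  0.2621 -0.0011  0.6646  0.1271  0.4818  0.0254  0.4183] 0.08996553475157681
[[[-1.0, 0.0, -0.0], [-0.0, -1.0, -0.0], [-0.0, -0.0, 1.0]], [[-1.0, 0.0, -0.0], [-0.0, -1.0, -0.0], [-0.0, 0.0, 1.0]]]
```

```bash
sed -i 's/e(k\[4\],0,k\[5\])/e(k[4],k[8],k[5])/; s/e(k\[6\],0,k\[7\])/e(k[6],k[9],k[7])/; s/0,.4,0,.2\])/0,.4,0,.2,0,0])/' fitfk.py; python3 fitfk.py
cat > path.py <<'E'
from fitfk import *
k=np.load("k.npy")
def sweep(q0,q1,N=13):
    q0=np.array(q0);q1=np.array(q1);Qs=q0+(q1-q0)*np.linspace(0,1,N)[:,None]
    p,R6,sh,el,wr=chain(k,Qs);R=R6*Ro.from_euler("z",np.pi)
    # spoon pts in tool frame
    T=tool_in_spoon(a,-1);g=lambda X:T.T@(np.array(X)-np.array([.06,0,.007]))+[0,0,-.019]
    f=p+R.apply(np.tile(g([-.085,0,.007]),(N,1)));h=p+R.apply(np.tile(g([.119,0,.007]),(N,1)))
    for i in range(N):print(np.round(p[i],3),"foot",np.round(f[i],3),"head",np.round(h[i],3),"wr",np.round(wr[i],3))
if __name__=="__main__":
    qa=inverse_kinematics(*pick("white",a,-1,.25));
    for z in(.185,):
        qb=inverse_kinematics(*place("white",a,-1,np.radians(-158),z));print(np.round(qb,3));sweep(qa,qb)
E
python3 path.py
```

```text
[-0.      0.2665  0.      0.6111  0.1122  0.4336  0.      0.3813  0.0689
  0.    ] 5.965888338899106e-10
[[[-1.0, 0.0, -0.0], [-0.0, -1.0, -0.0], [-0.0, -0.0, 1.0]], [[-1.0, 0.0, -0.0], [-0.0, -1.0, -0.0], [-0.0, 0.0, 1.0]]]
[-0.225  0.988  0.67  -0.923  2.401 -2.578]
[ 0.635 -0.006  0.279] foot [ 0.51  -0.065  0.297] head [0.694 0.022 0.297] wr [0.753 0.05  0.637]
[ 0.634 -0.039  0.278] foot [ 0.531 -0.129  0.304] head [0.686 0.003 0.291] wr [0.772 0.037 0.625]
[ 0.632 -0.07   0.278] foot [ 0.558 -0.184  0.309] head [ 0.673 -0.017  0.288] wr [0.789 0.023 0.612]
[ 0.629 -0.1    0.279] foot [ 0.589 -0.23   0.309] head [ 0.658 -0.039  0.289] wr [0.806 0.008 0.599]
[ 0.626 -0.128  0.282] foot [ 0.619 -0.266  0.304] head [ 0.643 -0.064  0.294] wr [ 0.823 -0.007  0.585]
[ 0.622 -0.155  0.286] foot [ 0.645 -0.292  0.292] head [ 0.628 -0.089  0.303] wr [ 0.839 -0.022  0.57 ]
[ 0.618 -0.179  0.29 ] foot [ 0.665 -0.309  0.274] head [ 0.615 -0.116  0.316] wr [ 0.853 -0.038  0.555]
[ 0.614 -0.201  0.296] foot [ 0.676 -0.318  0.253] head [ 0.606 -0.143  0.33 ] wr [ 0.867 -0.054  0.54 ]
[ 0.609 -0.221  0.301] foot [ 0.678 -0.32   0.231] head [ 0.6   -0.17   0.346] wr [ 0.881 -0.071  0.523]
[ 0.604 -0.238  0.307] foot [ 0.67  -0.315  0.211] head [ 0.598 -0.196  0.361] wr [ 0.893 -0.088  0.507]
[ 0.6   -0.253  0.313] foot [ 0.655 -0.304  0.195] head [ 0.599 -0.222  0.374] wr [ 0.904 -0.106  0.49 ]
[ 0.596 -0.265  0.319] foot [ 0.633 -0.288  0.186] head [ 0.603 -0.246  0.383] wr [ 0.915 -0.123  0.472]
[ 0.592 -0.275  0.324] foot [ 0.609 -0.269  0.185] head [ 0.609 -0.269  0.389] wr [ 0.924 -0.141  0.454]
```

```bash
sed -i 's/psi,.25)/psi,.185)/; s/psi,.155)/psi,.150)/' carry.py; python3 carry.py white -1 -158
```

```text
[-0.23  0.99  0.67 -0.92  2.4  -2.58] [-0.03  0.57  1.08 -0.16  1.81  1.09]
0.015895292367985262 [ 0.59177932 -0.27532029  0.28819751] [ 0.59194591 -0.27538829  0.28850162] [ 0.67815823  0.39499481 -1.98033853]
12.9167
```

```bash
python3 - <<'E'
import cv2,numpy as np
a=cv2.imread('pics/side_pl_white.png')[40:220,200:440];b=cv2.imread('pics/top_pl_white.png')[120:300,280:520]
cv2.imwrite('pics/pw.png',np.vstack([cv2.resize(x,None,fx=1.65,fy=1.65,interpolation=cv2.INTER_CUBIC) for x in(a,b)]))
E
```

```text
(no output)
```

View pics/pw.png

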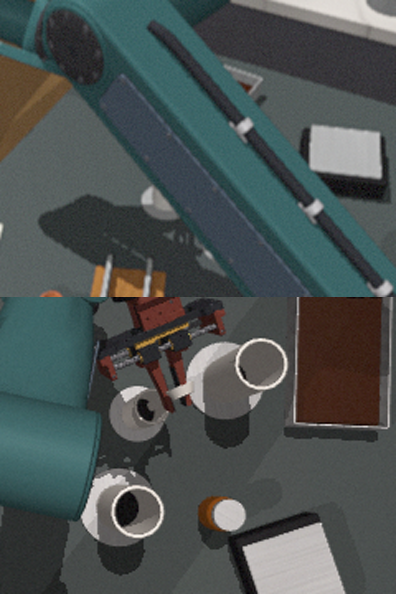

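View pics/wrist_pl_white.png

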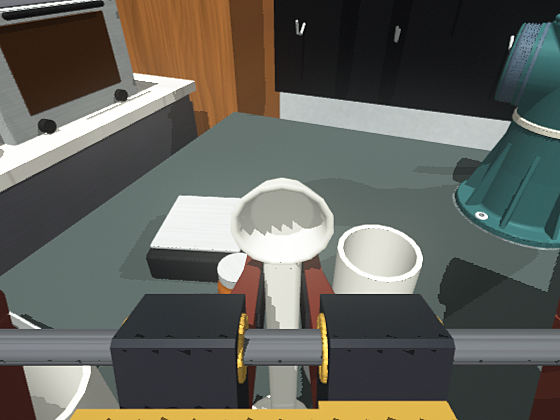

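```bash
cat > chk.py <<'E'
import sys
from h import *
n=sys.argv[1];g=np.array([*H[n]])
psi=np.radians(float(sys.argv[2]));d=np.array([np.cos(psi),np.sin(psi)]);l=np.array([-d[1],d[0]])
for cam in("wrist","top","side"):
    c=pickle.load(open(f"{cam}_pl_{n}.pkl","rb"));W=cloud(c);im=c["image"].astype(int)
    m=(np.hypot(W[...,0]-g[0],W[...,1]-g[1])<.07)&(W[...,2]>.14)&(W[...,2]<.42)
    if n=="white": col=(im.min(-1)>90)&(im.max(-1)-im.min(-1)<45)
    else: col=(im[...,2]>im[...,0]+50)
    m&=col
    P=W[m];r=P[:,:2]-g
    print(cam,len(P))
    for z in np.arange(.14,.40,.02):
        k=(P[:,2]>=z)&(P[:,2]<z+.02)
        if k.sum()>4: print("  z %.2f n%d along %s lat %s"%(z,k.sum(),np.round(np.percentile(r[k]@d,[5,50,95]),4),np.round(np.percentile(r[k]@l,[5,50,95]),4)))
E
python3 chk.py white -158
```

```text
wrist 12821
  z 0.18 n228 along [-0.0083 -0.0075 -0.0057] lat [-0.0082 -0.0009  0.0062]
  z 0.20 n455 along [-0.0082 -0.0076 -0.0059] lat [-0.0079 -0.0009  0.0061]
  z 0.22 n476 along [-0.0083 -0.0076 -0.006 ] lat [-0.008  -0.0009  0.006 ]
  z 0.26 n410 along [-0.0082 -0.0074 -0.0054] lat [-0.0081 -0.0004  0.0066]
  z 0.28 n995 along [-0.0082 -0.0075 -0.0061] lat [-0.0076 -0.0005  0.0064]
  z 0.30 n2005 along [-0.0081 -0.007  -0.0003] lat [-0.009  -0.0005  0.0081]
  z 0.32 n4381 along [-0.0076  0.0014  0.0031] lat [-0.017  -0.0005  0.0159]
  z 0.34 n3871 along [-0.0665 -0.0626  0.0024] lat [-0.0115 -0.0009  0.0103]
top 111
  z 0.32 n9 along [-0.0061  0.0021  0.0063] lat [-0.0204 -0.0174 -0.0131]
  z 0.34 n98 along [-0.0634 -0.0017  0.0056] lat [-0.0164 -0.0035  0.0094]
side 0
```

Wrist depth confirms the spoon is vertical: the offset stays constant over z 0.18–0.30 and it is centred to about 1 mm. Guarded lowering next.

```bash
cat > lower.py <<'E'
import sys
from h import *
n=sys.argv[1]; a=np.radians(20); s=int(sys.argv[2]); psi=np.radians(float(sys.argv[3]))
P,Q=place(n,a,s,psi,.065)
hit=servo_line(P,Q,rate=.06,contact_N=4)
print("early",hit,current_position()[2]-P[2]+.065,current_force())
if not hit:
    sleep(.2);f0=current_force();print(f0)
    P,Q=place(n,a,s,psi,.006)
    hit=servo_line(P,Q,rate=.015,contact_N=2.5)
    f=current_force();print("hit",hit,"foot z",current_position()[2]-P[2]+.006,f,np.round(f-f0,2))
    sleep(.3);print("settled",np.round(current_force()-f0,2),current_finger_gap(),"foot z",current_position()[2]-P[2]+.006)
print(current_clock())
E
python3 lower.py white -1 -158
```

```text
early False 0.06546342140832911 [ 0.2203251  -0.21065847 -1.03426753]
[ 0.6151737  -0.47388652 -1.05300361]
hit True foot z 0.03733768677398285 [1.25338613 0.95366857 5.19986568] [0.64 1.43 6.25]
settled [-0.17  1.05  7.27] 0.015484451703332716 foot z 0.037349955703970254
16.9833
```

```bash
cat > rel.py <<'E'
import sys
from h import *
n=sys.argv[1]
move_gripper(.06);print(current_finger_gap(),current_force())
snap("wrist","_rel_"+n)
p=np.array(current_position());R=Ro.from_quat(current_orientation()).as_matrix()
print("hit",servo_line(p-R[:,2]*.03,rate=.05,contact_N=5))
print("hit",servo_line(p-R[:,2]*.10,rate=.15,contact_N=8))
snap("wrist","_out_"+n);snap("top","_out_"+n);snap("side","_out_"+n)
print(np.round(current_joint_pos(),2),current_clock())
E
python3 rel.py white
```

```text
0.06000962407532318 [ 0.26946176 -0.77425014  0.08865527]
hit False
hit False
[-0.17  1.26  0.32 -0.96  2.49 -2.63] 19.3833
```

View pics/wrist_out_white.png

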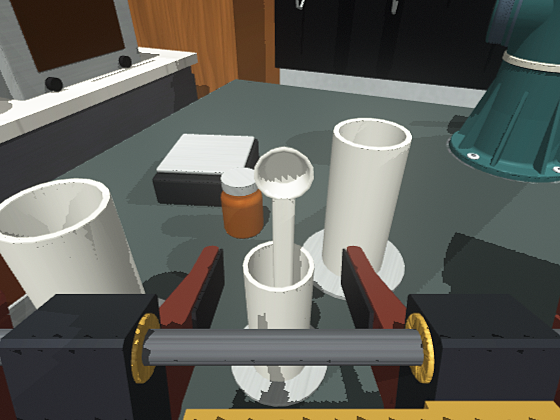

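View pics/side_out_white.png

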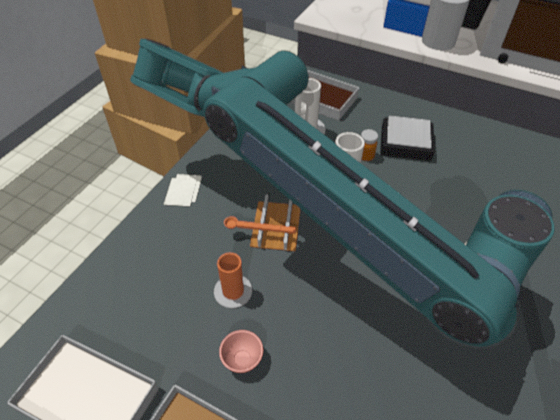

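White spoon stands in the small holder (wrist view, head at (285,172), holder at (279,290)). Next I check the path to the brown spoon.

```bash
cat > p2.py <<'E'
from path import *
q0=np.array(current_joint_pos())
qb=np.array(inverse_kinematics(*pick("brown",a,1,.25)));print(np.round(qb,2))
def tips(q0,q1,N=11):
    Qs=q0+(q1-q0)*np.linspace(0,1,N)[:,None];p,R6,*_,wr=chain(k,Qs);R=R6*Ro.from_euler("z",np.pi)
    for i in range(N):print(np.round(p[i],3),[np.round(p[i]+R[i].apply([s*.045,0,0]),3).tolist() for s in(1,-1)],"wr",np.round(wr[i],3))
tips(q0,qb)
for psi in(-132,-120,-108):
    qc=np.array(inverse_kinematics(*place("brown",a,1,np.radians(psi),.2)));print(psi,np.round(qc,2));
T0=tool_in_spoon
import path
path.tool_in_spoon=lambda a,s:T0(a,1)
qc=np.array(inverse_kinematics(*place("brown",a,1,np.radians(-120),.2)))
sweep(qb,qc)
E
python3 p2.py
```

```text
[ 0.07  0.55  1.11 -0.09  1.82 -1.85]
[ 0.678 -0.241  0.208] [[0.661, -0.199, 0.209], [0.695, -0.282, 0.208]] wr [ 1.011 -0.107  0.338]
[ 0.682 -0.227  0.219] [[0.664, -0.186, 0.219], [0.701, -0.268, 0.22]] wr [ 0.998 -0.08   0.375]
[ 0.685 -0.209  0.228] [[0.665, -0.169, 0.227], [0.705, -0.249, 0.229]] wr [ 0.981 -0.054  0.411]
[ 0.685 -0.186  0.235] [[0.664, -0.146, 0.233], [0.706, -0.226, 0.237]] wr [ 0.961 -0.028  0.446]
[ 0.683 -0.159  0.241] [[0.662, -0.119, 0.238], [0.705, -0.198, 0.244]] wr [ 0.937 -0.003  0.479]
[ 0.679 -0.127  0.247] [[0.658, -0.088, 0.243], [0.7, -0.166, 0.25]] wr [0.911 0.021 0.511]
[ 0.672 -0.092  0.252] [[0.651, -0.052, 0.249], [0.693, -0.131, 0.256]] wr [0.881 0.044 0.541]
[ 0.662 -0.053  0.258] [[0.642, -0.013, 0.254], [0.682, -0.093, 0.261]] wr [0.848 0.065 0.568]
[ 0.648 -0.012  0.264] [[0.63, 0.029, 0.261], [0.667, -0.053, 0.266]] wr [0.813 0.085 0.594]
[0.632 0.031 0.271] [[0.615, 0.073, 0.269], [0.649, -0.01, 0.272]] wr [0.776 0.103 0.617]
[0.613 0.076 0.279] [[0.598, 0.118, 0.279], [0.628, 0.033, 0.279]] wr [0.736 0.119 0.637]
-132 [ 0.5   0.97 
[... 619 characters left out ...]
] head [0.651 0.098 0.312] wr [0.767 0.291 0.575]
[0.585 0.125 0.295] foot [0.474 0.205 0.267] head [0.643 0.106 0.325] wr [0.768 0.327 0.561]
[0.58  0.138 0.301] foot [0.483 0.224 0.249] head [0.633 0.119 0.34 ] wr [0.766 0.364 0.547]
[0.576 0.154 0.309] foot [0.495 0.238 0.231] head [0.622 0.137 0.356] wr [0.762 0.401 0.532]
[0.57  0.172 0.316] foot [0.509 0.247 0.215] head [0.608 0.16  0.371] wr [0.756 0.438 0.517]
[0.564 0.192 0.324] foot [0.524 0.252 0.204] head [0.592 0.188 0.385] wr [0.748 0.475 0.501]
[0.555 0.214 0.331] foot [0.54  0.253 0.198] head [0.575 0.219 0.396] wr [0.737 0.512 0.485]
[0.546 0.238 0.339] foot [0.555 0.254 0.2  ] head [0.555 0.254 0.404] wr [0.725 0.548 0.469]
```

```bash
python3 pickit.py brown 1 && sed -i 's/psi,.185)/psi,.2)/' carry.py && python3 - <<'E'
from bench import *
g=current_finger_gap(); print(g)
E
```

```text
[[0.07, 0.55, 1.11, -0.09, 1.82, -1.85], [0.07, 0.77, 1.33, -0.09, 1.38, -1.81]]
hit False [0.61280003 0.07580717 0.0290568 ] [0.61275672 0.07579165 0.02914584]
gap 0.015703306558698636 [-0.00212875 -1.00957909 -0.12036764]
gap 0.01605710383113687 [ 0.56445433 -1.05844056 -2.20154282] [ 0.20183133 -0.39971513 -0.04946051]
24.6
0.01569088909188966
```

```bash
python3 carry.py brown 1 -120; python3 chk.py brown -120
```

```text
[ 0.57  0.93  0.76 -0.77  2.48  0.74] [ 0.07  0.55  1.11 -0.09  1.82 -1.85]
0.015913817448782768 [0.54569995 0.23791085 0.28868363] [0.54567292 0.23803784 0.28850162] [ 0.03058235  0.55764928 -1.50490511]
28.675
wrist 14157
  z 0.16 n1192 along [-0.0092 -0.008  -0.0059] lat [-0.0079 -0.0005  0.0064]
  z 0.18 n1445 along [-0.009  -0.0079 -0.0061] lat [-0.0074 -0.0005  0.0068]
  z 0.20 n1469 along [-0.0091 -0.008  -0.0064] lat [-0.0074 -0.0001  0.0067]
  z 0.22 n1512 along [-0.009  -0.008  -0.0062] lat [-0.0073 -0.0001  0.0067]
  z 0.24 n1558 along [-0.0091 -0.0079 -0.0063] lat [-0.0073 -0.0002  0.007 ]
  z 0.26 n1593 along [-0.0091 -0.0079 -0.0059] lat [-0.0073 -0.0002  0.0069]
  z 0.28 n1742 along [-0.0092 -0.0079 -0.0058] lat [-0.0085 -0.0002  0.0072]
  z 0.30 n1175 along [-0.0522 -0.008  -0.0061] lat [-0.0095 -0.0011  0.0072]
  z 0.32 n1083 along [-0.0014  0.0019  0.0029] lat [-0.0114 -0.0008  0.0112]
  z 0.34 n1388 along [-0.0069 -0.001   0.0025] lat [-0.0115  0.0001  0.0114]
top 427
  z 0.14 n6 along [-0.0022  0.0045  0.0056] lat [-0.007  -0.0002  0.0051]
  z 0.16 n9 along [0.000
[... 467 characters left out ...]
.0011  0.0121]
  z 0.30 n138 along [-0.0399 -0.0242  0.0116] lat [-0.0195  0.0095  0.0174]
  z 0.32 n82 along [-0.0503 -0.0377  0.0058] lat [-0.0207  0.002   0.0194]
  z 0.34 n113 along [-0.0579 -0.002   0.0052] lat [-0.0138 -0.0003  0.0152]
side 167
  z 0.14 n14 along [-0.0082 -0.0036  0.0036] lat [-0.0093 -0.007   0.0004]
  z 0.16 n37 along [-0.0084 -0.0047  0.004 ] lat [-0.0095 -0.0067  0.0024]
  z 0.18 n32 along [-0.0079 -0.0039  0.0035] lat [-0.0096 -0.0072 -0.0003]
  z 0.20 n35 along [-0.0081 -0.0052  0.0028] lat [-0.0095 -0.0071  0.0015]
  z 0.22 n39 along [-0.0079 -0.0036  0.0036] lat [-0.0094 -0.0068  0.0015]
  z 0.24 n10 along [-0.0075 -0.003   0.0004] lat [-0.0092 -0.008  -0.0053]
```

View pics/side_pl_brown.png

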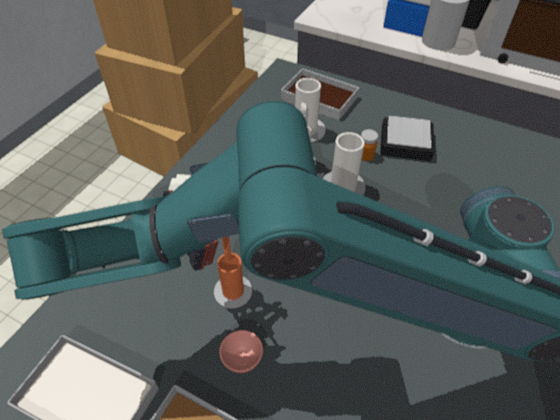

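The brown spoon is vertical and centred over its holder (side view, (230,250)). Lowering.

```bash
python3 lower.py brown 1 -120
```

```text
early False 0.06544517749815718 [-0.05037095  0.53385731 -1.80298709]
[ 0.14636316  0.30503696 -1.58744897]
hit True foot z 0.03492445377623087 [1.17411112 0.84640953 4.26184705] [1.03 0.54 5.85]
settled [-0.23 -0.51  7.38] 0.015686907490561987 foot z 0.03491530853956964
32.8333
```

```bash
python3 rel.py brown; python3 - <<'E'
from h import *
p=np.array(current_position());q=current_orientation()
R=Ro.from_quat(q).as_matrix()
d=-R[:,2].copy()
try:
    servo_line(p+np.array([d[0],d[1],.0])*.03+[0,0,.08],rate=.15)
except PlanningError as e: print(e)
try: goto_joints([1.3,.359,1.3,0,1.272,.5])
except PlanningError as e: print(e)
for c in("side","top"):snap(c,"_end")
W=cloud(pickle.load(open("top_end.pkl","rb")))
for n in H:
    m=(np.hypot(W[...,0]-H[n][0],W[...,1]-H[n][1])<.06)&(W[...,2]>.15)
    print(n,m.sum(),np.round(np.percentile(W[m],[2,50,98],axis=0),3).tolist())
print(current_clock(),current_position(),current_qvel())
E
```

```text
0.0598744274760552 [ 0.11325939 -0.76550575  0.2482563 ]
hit False
hit False
[ 0.61  1.21  0.45 -0.76  2.54  0.75] 35.2333
the arm cannot follow that straight line within its joint ranges
white 99 [[0.598, -0.279, 0.158], [0.606, -0.261, 0.231], [0.617, -0.248, 0.239]]
brown 148 [[0.54, 0.245, 0.151], [0.552, 0.253, 0.226], [0.57, 0.268, 0.236]]
37.5333 [0.12627562 0.70873338 0.31489195] [ 2.30842123e-03 -1.02879059e-03 -1.21660921e-03  2.52241695e-03
 -4.82260333e-06  2.51943473e-04]
```

View pics/wrist_out_brown.png

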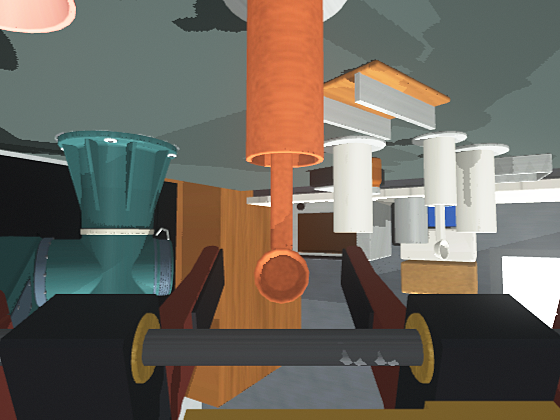

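View pics/side_end.png

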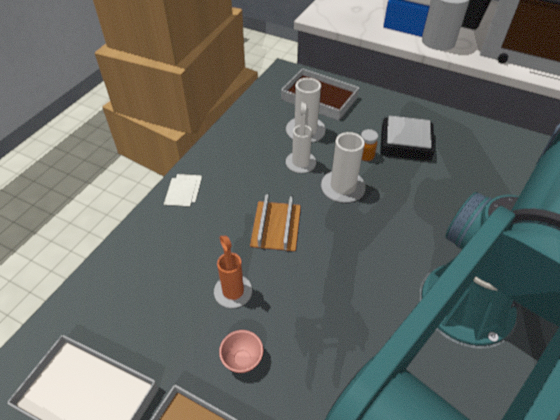

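View pics/top_end.png

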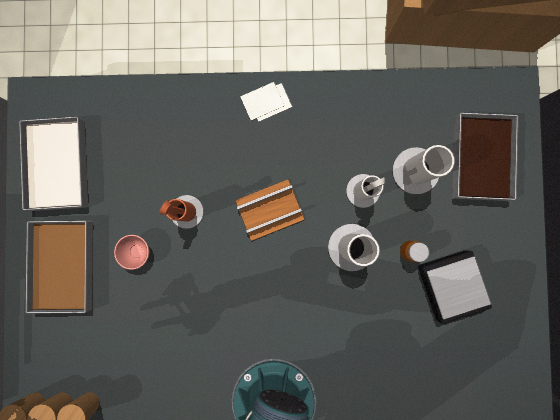

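Both spoons stand upright in their own holders: brown at top-view pixel (178,210), white at (372,186). The bowl (132,252) and jar (414,252) have not moved, and the arm is well clear.

```bash
python3 -c "
from bench import *
close_job();print(current_clock())"
```

```text
the job is handed in; nothing more can be done
the job is handed in; nothing more can be done
```

Both spoons are standing handle-down, head up, in the holder of their own colour, and the job is handed in. For the white one I used the smallest of the three white holders. My last clock reading, just before handing in, was 37.5 s of the 72 s allowed.

- **Lowering:** I lowered each spoon over the last stretch at about 15 mm/s until it met the floor, then let go. The white floor was felt at about 37 mm and the brown at about 35 mm. The contact force settled at about 7 N for each. Before lowering, the wrist camera showed both spoons vertical and within about 1 mm of centre.
- **Last checks:** The top camera puts the highest points at 0.239 m (white) and 0.236 m (brown). A spoon standing on the felt floors should reach 0.241 m and 0.239 m. The bowl and jar have not moved, and the arm is well clear.
- **What went wrong:** Two moves were refused as out of joint range, and nothing moved either time. One was a turn above the white holder, which I redid from a lower height. The other was a final upward retreat from the brown holder, and a joint-space move away replaced it.
- **What disagreed:** The two felt floor heights differ by only about 2 mm, which is close to the measuring error. Both are within the stated 15–55 mm.

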